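Free the hook and hang the weaver's comb back among its neighbours

TASK

The black-headed mallet is hanging on a hook of the weaver's tool rack where the blue comb belongs: take the mallet off and stand it handle-down in the yellow square pot. Then take the blue comb out of its dark wooden stand and hang it squarely on the freed hook, handle down between the two prongs and its head resting on them. Set both tools down rather than dropping them, do not knock the tools hanging beside them, leave everything else where it is, and let go of both.

Things in the scene. Friction and masses are not known exactly. Their poses are not given: they have to be found in the camera images.
- rack: Wooden tool rack, fixed, 480 mm wide, with five forked hooks at y = -160, -80, 0, 80, 160 mm. Origin: on the table under the middle hook's seat; y along the rack, z up; the hooks' open ends point to -x (robot side). Their wooden beam (x 47 to 77, z 142 to 192 mm) lies no higher than the seats: room for a finger behind a head. The mallet is on one of the three inner hooks; no hook is empty.
- hook_mid (a point): Seat of the middle hook, between its prongs at their top (194 mm above the table); axes as the rack's. All hooks alike: two level round prongs 8 mm thick, 24 mm free between them, from the beam (47 mm beyond this point) to 40 mm on the robot side, then turned up into tips that end 52 mm out and 12 mm above the seat. A head's underside rests on both prongs, centred near this point.
- mallet_head (a point): Point: centre of the head of the mallet (black rubber, two brass bands), hanging on the hook to be freed. Head 28 mm thick, 62 wide, 52 high; wooden handle 14 mm square, 130 mm long below it (foot 156 mm below this point). Grip the head through its thickness from above. About 160 g. Axes: z from foot to head, y along the head's width, x through its thickness; hung, they match the rack's.
- mallet_foot (a point): Middle of the lower end of the mallet's handle.
- mallet: The whole mallet; origin at the lower end of its handle.
- pot: Yellow square open-topped tool pot, fixed, 68 x 68 mm outside, 100 mm high, walls 5 mm, floor 5 mm thick. Origin: centre of its underside; axes along its sides, z up. The mallet stands in it with its foot on the floor and may lean on the rim.
- comb_head (a point): Point: centre of the head of the blue weaver's comb (solid back, teeth up), upright in the dark stand at the start. Head 18 mm thick, 60 wide, 56 high (hung, this point is 28 mm above the seat); handle 14 mm square, 140 mm long below it (foot 168 mm below). Grip the head through its thickness from above. About 110 g. Axes: z from foot to head, y along the head's width, x through its thickness; hung, they match the rack's.
- comb: The whole comb; origin at the lower end of its handle.
- stand: Dark wooden block, fixed, 75 x 75 mm, top at 70 mm, with a 17 mm square hole 60 mm deep in which the comb's handle stands: the comb must rise straight up by more than 60 mm to come out. Origin: centre of its underside.
- near_a_head (a point): Point: centre of the head of a light wooden comb, 18 x 62 mm. It is a neighbour on the rack, to be left hanging. Head 56 mm high; handle 14 mm square, 140 mm long below it. Axes: z from foot to head, y along the head's width, x through its thickness; hung, they match the rack's.
- near_b_head (a point): Point: centre of the head of a wooden brush with dark bristles up, 22 x 60 mm. It is a neighbour on the rack, to be left hanging. Head 56 mm high; handle 14 mm square, 140 mm long below it. Axes: z from foot to head, y along the head's width, x through its thickness; hung, they match the rack's.
- end_l_head (a point): Point: centre of the head of a grey comb, 18 x 60 mm, on the hook at y = +160 mm. It is a neighbour on the rack, to be left hanging. Head 56 mm high; handle 14 mm square, 140 mm long below it. Axes: z from foot to head, y along the head's width, x through its thickness; hung, they match the rack's.
- end_r_head (a point): Point: centre of the head of a dark wooden comb, 18 x 60 mm, on the hook at y = -160 mm. It is a neighbour on the rack, to be left hanging. Head 56 mm high; handle 14 mm square, 140 mm long below it. Axes: z from foot to head, y along the head's width, x through its thickness; hung, they match the rack's.
- bobbin_a_mid (a point): Middle of a wooden bobbin standing on the table, 48 mm across, 58 mm high; a bystander.
- bobbin_b_mid (a point): Middle of a red bobbin standing on the table, 48 mm across, 58 mm high; a bystander.
- shuttle_mid (a point): Middle of a dark wooden shuttle lying on the table, 30 x 148 x 20 mm; a bystander.
Not all that is in view belongs to the job. Leave any white look-alike of the mallet alone.

How it is judged:
By the outcome, as a careful person would: the job done as asked, in the order asked, and still so for the second after the job is handed in, with the robot touching nothing.
It also fails if it takes over 59 s, if anything falls off the work surface, if the arm or the gripper's body presses on something with over 40 N, if the wrist force passes 120 N, or if a joint passes its speed limit or range.

ROBOT

A 6-joint arm with a two-finger parallel gripper is mounted at the origin on the work surface. World frame = base frame: x ahead of the robot, y to its left, z up, the work surface at z = 0. Lengths are in mm, angles in degrees, forces in N, time in s.
With the tool pointing down it reaches from about 250 to 775 mm from the base axis. Payload 4 kg.
Tool frame: the origin (TCP) lies midway between the tips of the shut fingers; the grasp point (between the pads) lies 19 mm behind it; z points along the fingers, y is the direction in which the jaws open and shut (so a half turn about z gives the same grasp; the last joint's range is limited). The gripper opens to 85 mm and grips with 20 to 120 N. Pads are 22 mm wide; open, the fingers measure 114 mm over their backs; the gripper's body (76 mm by 85 mm) begins 54 mm behind the grasp point. The pads swing forward as they close: fully open they stand 13 mm farther back than shut.
Start: joints at [-80.678, 4.996, 78.535, -0, 96.463, -5.907], TCP at [144.471, -530.703, 231.341] pointing down, gripper open.
Joint ranges: [-177.83, 177.83], [-43.37, 116.18], [15.69, 146.23], [-61.86, 241.86], [9.47, 152.12], [-147.06, 147.06]. Speed limits (degrees/s): [159.86, 159.86, 180, 180, 180, 180].

INTERFACE

Orientations are given as a 3x3 rotation matrix whose columns are the frame's x, y, z axes.
In Python, from plant import ctrl, imaging gives the robot as it stands.
- The arm moves only by the shell command python3 -m inch 'ROWS' [OPENING] [FORCE]. ROWS is JSON, a list that holds one entry, the list of rows, each a list of 4 numbers: the shift along the world's x, y, z in cm, then the turn about the world's z in rad. A call has exactly 5 rows; each row shifts and turns the commanded pose from where the row before left it; what a row does not reach is not made up. A row lasts 1/10 s, in which the tool goes at most 50 mm and 8.59 degrees, less where a joint would pass 70% of its speed; a pose out of reach is approached as far as the arm can. A call with a gripper value outside its range is refused whole. OPENING is the opening in per cent of the stroke, from 0 (shut) to 100 (fully open), set as the call begins (- or left out, the last holds). The fingers move at their own pace and stop on an object; FORCE is the grip in N (left out, the last holds). Time passes only in rows, so rows that do not move let the fingers close, or fill a call up. It gives the time, the measured TCP pose, the force and the opening at its end, in the units of the state.
- ctrl.read_state(): the state, without advancing time (a new reading comes with each control period).
- imaging.snapshot(name): name is "scene" or "top" or "wrist"; returns a dict with "pixels" (400x640x3 uint8, red, green, blue), "vertical_fov" (degrees; the focal length in pixels is half the picture's height over the tangent of half this angle, whatever the lens; pixels are square), "cx", "cy" (the principal point, pixels), "rvec" (rotation vector, rad) and "tvec" (3), from world to camera coordinates, as OpenCV has them. Camera axes: x right, y down, z forward; pixel columns grow to the right and rows downward; lengths in mm; the calibration is good to about 2 mm. The wrist camera is an equidistant fisheye: a pixel r from the principal point sees the ray r / f radians off the axis. A picture is of the moment at which its call begins. There is no depth.
- ctrl.hand_in(): hands the job in, once; it reports no verdict.
Trained networks look in a picture, given as the dict that the camera call returned (one of the last four; its "shot" number tells which), for a name from the list of things; names that differ only in an ending like _2 or _b are one class to them, and where a whole thing is asked for, a point or a joint stands for the part that bears it (a point fixed in the world has none). Each returns a list of dicts, best first, with "conf" (0 to 1); they miss things now and then, are a little off and sometimes report something else, mostly with a low value. They report only what shows in the picture. A call takes as long as a camera call. They do not tell look-alikes from the thing itself.
- imaging.boxes_of(query, picture): "point" ([x, y, z] in mm, in the coordinates of the camera as it stood for that picture, good to about 4 mm: the middle of the surface that is visible of it).
- imaging.tip_of(query, picture): "point" ([x, y, z] in mm, in the coordinates of the camera as it stood for that picture, good to about 4 mm: a listed point, or the origin of a listed thing).
The state is a dict: "t": time; "qpos": joint angles; "qvel": joint speeds; "joint_torque": joint torques, N m; "position": TCP position; "tool_rot": TCP orientation; "contact_force": force on the tool from outside, world axes, zero at the start; "moment": the same for the moment, N m; "grip_width": opening from 0.0 (shut) to 1.0 (fully open).
Only numpy, scipy, OpenCV 4.12 (cv2) and the standard library are available. Lean on these libraries where they do the work, as an engineer would, in place of code of your own. Each camera call takes 0.05 s, during which the arm holds its last target. There are 200 camera calls.

## Working session

There is one attempt and no reset: what is moved stays moved. The work goes in short steps, Python scripts to look and compute and a shell command to move; the robot and the scene stay as the last step left them, time stands still between calls to the robot, and variables do not carry over. Pictures are saved under pics/ and viewed, about 8 in all and at most 12, crops included, and the job is handed in when it is done.

```bash
ls; mkdir -p pics; cat > h.py <<'E'
import numpy as np,cv2
from plant import ctrl,imaging
def snap(n,save=None):
    p=imaging.snapshot(n)
    if save: cv2.imwrite('pics/'+save,cv2.cvtColor(p['pixels'],cv2.COLOR_RGB2BGR))
    return p
def w(p,pt):
    R=cv2.Rodrigues(np.array(p['rvec'],float))[0]
    return R.T@(np.array(pt,float)-np.array(p['tvec'],float).ravel())
def pix(p,X):
    R=cv2.Rodrigues(np.array(p['rvec'],float))[0]; c=R@np.array(X,float)+np.array(p['tvec'],float).ravel()
    f=200/np.tan(np.radians(p['vertical_fov']/2)); return np.round([p['cx']+f*c[0]/c[2],p['cy']+f*c[1]/c[2]],1)
def find(q,p,fn='tip_of',n=3):
    for d in getattr(imaging,fn)(q,p)[:n]: print(q,fn,p['shot'],round(d['conf'],2),w(p,d['point']).round(1))
E
python3 - <<'E'
from h import *
s=snap('scene','s0.png');t=snap('top','t0.png')
cv2.imwrite('pics/both.png',cv2.cvtColor(np.vstack([s['pixels'],t['pixels']]),cv2.COLOR_RGB2BGR)[:, :])
for q in ['rack','hook_mid','mallet_head','mallet_foot','pot','comb_head','stand','near_a_head','near_b_head','end_l_head','end_r_head']:
    for p in (s,t): find(q,p)
st=ctrl.read_state();print(st['t'],st['position'],st['tool_rot'])
E
```

```text
pics
rack tip_of 2 0.62 [635.2  93.4 223.1]
hook_mid tip_of 1 0.84 [635.5  18.9 193.1]
hook_mid tip_of 2 0.85 [631.3  18.7 192.9]
hook_mid tip_of 2 0.33 [ 591.4 -381.9   29. ]
mallet_head tip_of 1 0.93 [638.3  11.9 217.2]
mallet_head tip_of 1 0.92 [813.6 -14.3 156.8]
mallet_head tip_of 1 0.6 [ 805.3 -130.1  159.5]
mallet_head tip_of 2 0.94 [814.6 -11.  154.6]
mallet_head tip_of 2 0.86 [ 804.3 -128.7  153. ]
mallet_head tip_of 2 0.65 [636.8  18.5 216.7]
mallet_foot tip_of 1 0.76 [813.3 -13.9   1.5]
mallet_foot tip_of 1 0.74 [ 807.9 -134.7   -1. ]
mallet_foot tip_of 2 0.79 [ 8.111e+02 -1.284e+02  8.000e-01]
mallet_foot tip_of 2 0.54 [816.1 -14.5  -1.3]
mallet_foot tip_of 2 0.53 [636.8  19.4  61.8]
pot tip_of 1 0.88 [413.1 302.4  -1. ]
pot tip_of 2 0.73 [639.2 175.7 221.5]
pot tip_of 2 0.68 [ 4.093e+02  3.050e+02 -1.000e-01]
comb_head tip_of 1 0.54 [ 453.2 -241.8  176.4]
comb_head tip_of 1 0.28 [556.8 453.6  31.4]
comb_head tip_of 2 0.66 [635.3 -66.6 224.6]
comb_head tip_of 2 0.6 [ 456.  -243.6  177.2]
stand tip_of 1 0.7 [ 458.8 -241.1    2.7]
stand tip_of 2 0.91 [ 455.8 -240.3   -2.2]
near_a_head tip_of 1 0.75 [637.8  96.5 221.5]
near_a_head tip_of 2 0.68 [641.5 173.4 222.6]
near_a_head tip_of 2 0.67 [634.9  96.6 223.9]
near_a_head tip_of 2 0.22 [360.2 -28.8  10.8]
near_b_head tip_of 1 0.94 [632.6 -70.2 224.9]
near_b_head tip_of 2 0.77 [636.1 -68.1 224.4]
end_l_head tip_of 1 0.85 [638.  174.2 220.5]
end_l_head tip_of 1 0.44 [ 592.5 -383.7   27.5]
end_l_head tip_of 2 0.79 [639.  174.2 222. ]
end_l_head tip_of 2 0.5 [ 451.8 -243.8    4.8]
end_r_head tip_of 1 0.79 [ 631.5 -145.4  220.7]
end_r_head tip_of 2 0.74 [411.2 303.2  -3.2]
end_r_head tip_of 2 0.6 [638.6 175.  222.7]
end_r_head tip_of 2 0.54 [ 623.5 -139.7  220.7]
1.2 [ 144.46920037 -530.68926673  231.30984809] [[ 9.64884491e-01  2.62674547e-01 -3.26538109e-05]
 [ 2.62674547e-01 -9.64884492e-01 -7.00347913e-06]
 [-3.33467915e-05 -1.81977661e-06 -9.99999999e-01]]
```

```bash
python3 -c "
import cv2;i=cv2.imread('pics/both.png');cv2.imwrite('pics/b2.png',cv2.resize(i,None,fx=.75,fy=.75,interpolation=cv2.INTER_AREA))"
```

```text
(no output)
```

View pics/b2.png

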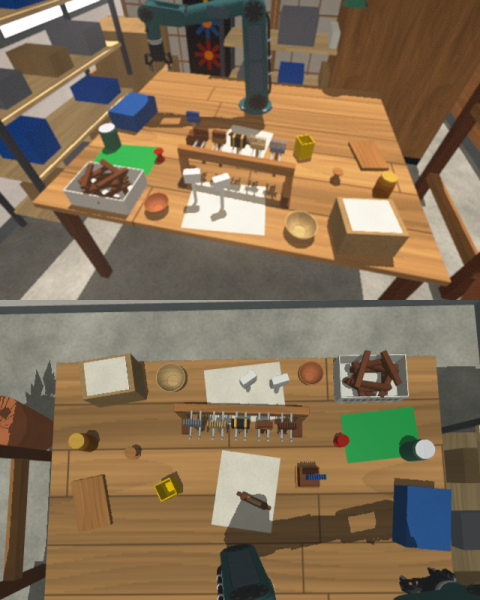

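```bash
cat >> h.py <<'E'
def ortho(p,c,Z,half=70,s=3):
    # image: right=-y, up=+x
    g=np.float32([[c[0]+half,c[1]+half],[c[0]+half,c[1]-half],[c[0]-half,c[1]-half],[c[0]-half,c[1]+half]])
    src=np.float32([pix(p,[a,b,Z]) for a,b in g]);n=2*half*s
    M=cv2.getPerspectiveTransform(src,np.float32([[0,0],[n,0],[n,n],[0,n]]))
    im=cv2.warpPerspective(cv2.cvtColor(p['pixels'],cv2.COLOR_RGB2BGR),M,(n,n),flags=cv2.INTER_CUBIC)
    for k in range(-half,half+1,10):
        q=int((k+half)*s); L=12 if k%50 else 24
        cv2.line(im,(q,0),(q,L),(0,0,255),1);cv2.line(im,(0,q),(L,q),(0,0,255),1)
    return im
E
python3 - <<'E'
from h import *
t=snap('top')
a=ortho(t,(455,-242),206,65,3);b=ortho(t,(411,303.5),100,65,3)
c=np.hstack([a,b])
r=ortho(t,(636,16),220,195,2)[240:540]
cv2.imwrite('pics/o1.png',np.vstack([c,r]));print(c.shape,r.shape)
E
```

```text
(390, 780, 3) (300, 780, 3)
```

View pics/o1.png

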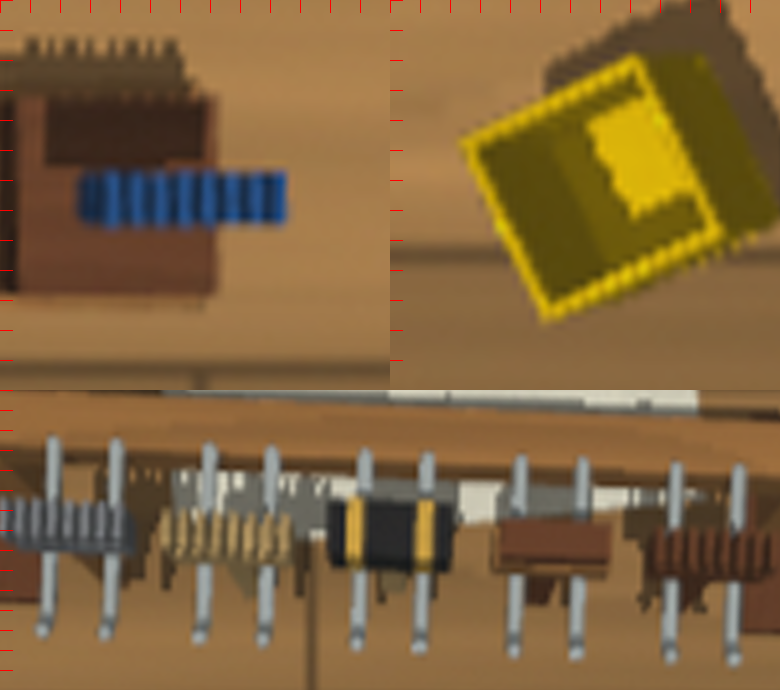

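Scene: the mallet is on the middle hook at about (636, 18). Rack yaw is about -2.3° and pot yaw about 25°, centred near (412, 302). The comb is at (455, -242), roughly square to the world axes.

```bash
R='2'; python3 -m inch '[[[2.68,3.67,1.5,0.085],[2.68,3.67,1.5,0.085],[2.68,3.67,1.5,0.085],[2.68,3.67,1.5,0.085],[2.68,3.67,1.5,0.085]]]' 100 40
python3 -m inch '[[[2.68,3.67,0,0.085],[2.68,3.67,0,0.085],[2.68,3.67,0,0.085],[2.68,3.67,0,0.085],[2.68,3.67,0,0.085]]]'
python3 -m inch '[[[2.68,3.67,0,0.085],[2.68,3.67,0,0.085],[2.68,3.67,0,0.085],[2.68,3.67,0,0.085],[2.68,3.67,0,0.075]]]'
python3 - <<'E'
from h import *
s=ctrl.read_state();print(s['t'],s['position'],s['qpos'],np.degrees(np.arctan2(s['tool_rot'][1][1],s['tool_rot'][0][1])))
p=snap('wrist','w1.png')
for q in ['hook_mid','mallet_head','near_a_head','near_b_head','end_l_head','end_r_head']: find(q,p)
E
```

```text
t: 1.75
position: [279.1, -345.6, 307.1]
tool_rot: [[0.769, 0.639, 0.001], [0.639, -0.769, -0.001], [0.0, 0.001, -1.0]]
contact_force: [0.2, -0.6, -0.5]
grip_width: 1.004
t: 2.25
position: [413.2, -162.0, 306.7]
tool_rot: [[0.436, 0.9, 0.001], [0.9, -0.436, -0.001], [-0.0, 0.001, -1.0]]
contact_force: [-0.1, -0.5, -0.0]
grip_width: 1.0
t: 2.75
position: [547.3, 21.6, 306.5]
tool_rot: [[0.036, 0.999, 0.001], [0.999, -0.036, -0.0], [-0.0, 0.001, -1.0]]
contact_force: [-0.3, -1.4, 0.0]
grip_width: 0.997
2.75 [547.32814784  21.60703863 306.53359781] [-3.66239588e+00  4.55972392e+00  7.05454913e+01 -1.37273560e-02
  1.04851637e+02 -1.57822715e+00] -2.0876868841626948
mallet_head tip_of 4 0.94 [ 805.  -125.8  152.5]
mallet_head tip_of 4 0.91 [814.   -7.5 154.7]
mallet_head tip_of 4 0.77 [636.   17.6 220.5]
near_a_head tip_of 4 0.61 [638.5  97.6 222.6]
near_a_head tip_of 4 0.16 [637.3  15.1  65.1]
near_b_head tip_of 4 0.78 [632.1 -64.6 224.3]
near_b_head tip_of 4 0.35 [640.1  95.6 222.6]
end_r_head tip_of 4 0.65 [ 627.4 -142.6  220.9]
```

View pics/w1.png

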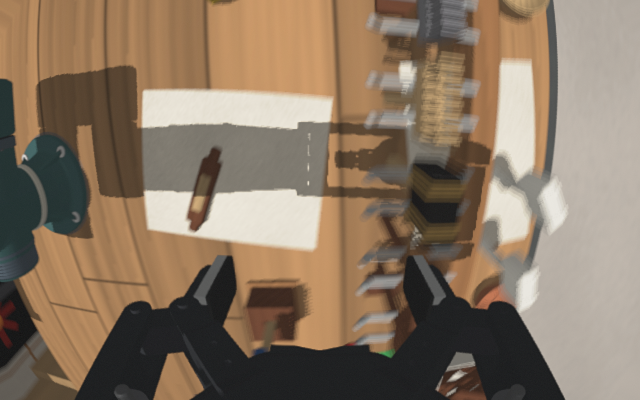

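```bash
python3 -m inch '[[[4.4,-0.15,0,0],[4.5,-0.2,0,0],[0,0,-1,0],[0,0,-2,0],[0,0,0,0]]]'
python3 - <<'E'
from h import *
p=snap('wrist','w2.png');t=snap('top')
find('mallet_head',p);find('mallet_head',t);find('hook_mid',t);find('hook_mid',p)
find('near_a_head',p,n=1);find('near_b_head',p,n=1)
print(ctrl.read_state()['position'])
E
```

```text
t: 3.6
position: [633.9, 15.0, 272.8]
tool_rot: [[0.042, 0.999, -0.007], [0.999, -0.042, 0.0], [0.0, -0.007, -1.0]]
contact_force: [0.4, -0.3, -0.7]
grip_width: 0.999
mallet_head tip_of 5 0.91 [636.6  16.9 222.9]
mallet_head tip_of 5 0.71 [ 804.4 -126.5  152.1]
mallet_head tip_of 5 0.7 [814.1 -10.3 153.5]
mallet_head tip_of 6 0.68 [ 807.4 -125.9  154.7]
mallet_head tip_of 6 0.67 [815.1 -13.3 154.5]
mallet_head tip_of 6 0.45 [638.4  17.7 216.4]
hook_mid tip_of 6 0.97 [631.7  16.9 193.3]
near_a_head tip_of 5 0.81 [637.7  99.4 225.5]
near_b_head tip_of 5 0.66 [631.1 -63.9 223. ]
[635.47487076  16.27704795 277.90909009]
```

View pics/w2.png

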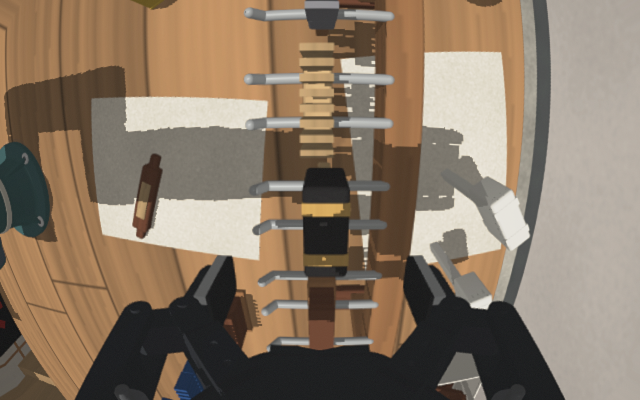

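The head lies squarely between the open fingers, at pixel (325, 220). I'll go down and grip.

```bash
python3 -m inch '[[[0.05,0.05,-2,0],[0,0,-2,0],[0,0,-2,0],[0,0,-1,0],[0,0,0,0]]]'
python3 -m inch '[[[0,0,0,0],[0,0,0,0],[0,0,0,0],[0,0,0,0],[0,0,0,0]]]' 0 60
python3 -m inch '[[[0,0,0,0],[0,0,0,0],[0,0,0,0],[0,0,0,0],[0,0,0,0]]]'
```

```text
t: 4.5
position: [635.1, 16.9, 204.5]
tool_rot: [[0.04, 0.999, -0.003], [0.999, -0.04, 0.0], [0.0, -0.003, -1.0]]
contact_force: [0.4, -0.2, -0.0]
grip_width: 0.999
t: 5.0
position: [636.4, 16.8, 207.5]
tool_rot: [[0.04, 0.999, 0.002], [0.999, -0.04, -0.0], [-0.0, 0.002, -1.0]]
contact_force: [-0.1, 0.5, 2.5]
grip_width: 0.322
t: 5.5
position: [636.4, 16.8, 207.4]
tool_rot: [[0.04, 0.999, 0.002], [0.999, -0.04, -0.0], [-0.0, 0.002, -1.0]]
contact_force: [0.9, -0.1, 6.4]
grip_width: 0.323
```

```bash
python3 -m inch '[[[0,0,0.3,0],[0,0,0.6,0],[0,0,0.8,0],[0,0,0.8,0],[0,0,0.5,0]]]'
python3 -m inch '[[[0,0,0,0],[-1,0.04,0,0],[-2,0.08,0,0],[-2.5,0.1,0,0],[-2.5,0.1,0,0]]]'
python3 -m inch '[[[-2.5,0.1,0,0],[-1,0.04,0,0],[0,0,1.5,0],[0,0,3,0],[0,0,3,0]]]'
python3 - <<'E'
from h import *
p=snap('scene','s3.png')
find('mallet_head',p);find('near_a_head',p,n=1);find('near_b_head',p,n=1);find('mallet_foot',p)
E
```

```text
t: 6.0
position: [636.3, 16.8, 237.5]
tool_rot: [[0.04, 0.999, 0.001], [0.999, -0.04, -0.0], [-0.0, 0.001, -1.0]]
contact_force: [-0.3, -0.4, -2.2]
grip_width: 0.32
t: 6.5
position: [554.2, 20.1, 235.5]
tool_rot: [[0.04, 0.999, -0.002], [0.999, -0.04, 0.0], [0.0, -0.002, -1.0]]
contact_force: [0.5, -0.5, -1.9]
grip_width: 0.323
t: 7.0
position: [521.5, 21.3, 312.6]
tool_rot: [[0.04, 0.999, 0.0], [0.999, -0.04, -0.0], [-0.0, 0.0, -1.0]]
contact_force: [0.8, -0.2, -1.3]
grip_width: 0.32
mallet_head tip_of 7 0.85 [524.5  17.4 319.7]
mallet_head tip_of 7 0.63 [ 807.1 -131.   157.5]
near_a_head tip_of 7 0.84 [638.5  90.  221.9]
near_b_head tip_of 7 0.82 [632.3 -68.8 225. ]
mallet_foot tip_of 7 0.75 [ 810.  -133.2   -1.1]
mallet_foot tip_of 7 0.74 [815.  -12.2   4.2]
mallet_foot tip_of 7 0.55 [524.   18.2 164. ]
```

```bash
python3 -m inch '[[[-0.7,1.8,0,0.03],[-1.4,3.6,0,0.06],[-1.4,3.6,0,0.06],[-1.4,3.6,0,0.06],[-1.4,3.6,0,0.06]]]'
python3 -m inch '[[[-1.4,3.6,0,0.06],[-1.4,3.6,0,0.06],[-1.2,3,0,0.06],[-0.6,1.7,0,0.025],[0,0,0,0]]]'
python3 -m inch '[[[0,0,0,0],[0,0,0,0],[0,0,0,0],[0,0,0,0],[0,0,0,0]]]'
python3 - <<'E'
from h import *
p=snap('scene','s4.png');t=snap('top');w_=snap('wrist')
for a in (p,t,w_): find('pot',a,n=2);find('mallet_foot',a);find('mallet_head',a)
s=ctrl.read_state();print(s['position'],np.degrees(np.arctan2(s['tool_rot'][1][1],s['tool_rot'][0][1])))
X=p;a=pix(p,[412,302,150]).astype(int);print(a)
c=lambda q,a,h=70:cv2.resize(cv2.cvtColor(q['pixels'],cv2.COLOR_RGB2BGR)[max(0,a[1]-h):a[1]+h,a[0]-h:a[0]+h],(400,400))
b=pix(t,[412,302,150]).astype(int)
cv2.imwrite('pics/p4.png',np.hstack([c(p,a),c(t,b)]))
E
```

```text
t: 7.75
position: [457.0, 184.5, 309.2]
tool_rot: [[-0.23, 0.973, -0.003], [0.973, 0.23, -0.001], [-0.0, -0.004, -1.0]]
contact_force: [0.4, 0.2, -1.9]
grip_width: 0.324
t: 8.25
position: [410.6, 304.2, 309.1]
tool_rot: [[-0.425, 0.905, -0.004], [0.905, 0.425, -0.001], [0.0, -0.004, -1.0]]
contact_force: [0.2, -0.6, -2.3]
grip_width: 0.319
t: 8.75
position: [412.3, 301.9, 311.5]
tool_rot: [[-0.42, 0.907, 0.0], [0.907, 0.42, 0.0], [-0.0, 0.0, -1.0]]
contact_force: [-0.4, 0.8, -1.1]
grip_width: 0.324
pot tip_of 8 0.69 [412.9 304.6  -2.8]
mallet_foot tip_of 8 0.77 [416.6 299.5 164.4]
mallet_foot tip_of 8 0.65 [ 808.2 -131.2    1.5]
mallet_foot tip_of 8 0.6 [816.5 -13.7   5.2]
mallet_head tip_of 8 0.91 [ 808.8 -130.2  160.3]
mallet_head tip_of 8 0.72 [413.1 300.4 320.9]
mallet_head tip_of 8 0.69 [816.4 -14.1 157.1]
pot tip_of 9 0.59 [4.109e+02 3.030e+02 1.000e-01]
mallet_foot tip_of 9 0.71 [ 803.9 -129.8    2.5]
mallet_foot tip_of 9 0.65 [816.8 -16.3  -3.6]
mallet_foot tip_of 9 0.49 [413.  303.8 164.4]
mallet_head tip_of 9 0.88 [ 804.2 -126.3  156.2]
mallet_head tip_of 9 0.7 [814.2 -14.  151.6]
mallet_head tip_of 9 0.57 [414.  299.8 321.3]
pot tip_of 10 0.76 [413.3 299.6  -1.5]
mallet_foot tip_of 10 0.64 [412.  303.9 167. ]
mallet_foot tip_of 10 0.31 [411.1 301.1 171.6]
mallet_head tip_of 10 0.67 [410.4 303.1 326.6]
[411.97126753 302.43706785 311.35272334] 24.928123128173194
[409 173]
```

View pics/p4.png

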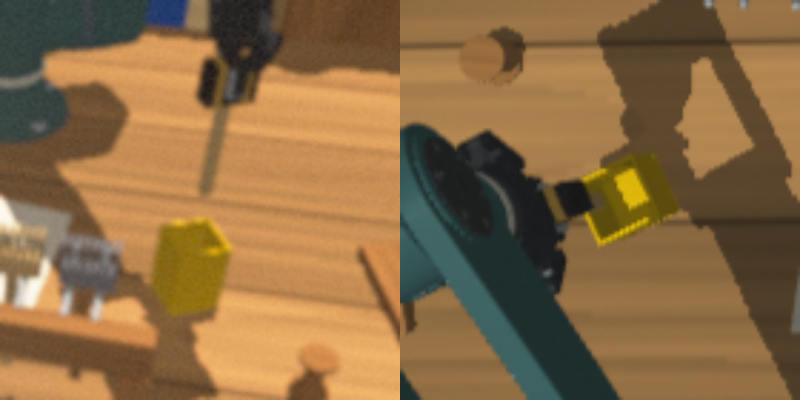

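The mallet hangs straight above the pot, so I'll lower it.

```bash
python3 -m inch '[[[0,0,-2,0],[0,0,-4,0],[0,0,-4,0],[0,0,-3,0],[0,0,-1.2,0]]]'
python3 -m inch '[[[0,0,-0.5,0],[0,0,-0.3,0],[0,0,0,0],[0,0,0,0],[0,0,0,0]]]'
python3 -m inch '[[[0,0,-0.2,0],[0,0,-0.2,0],[0,0,-0.2,0],[0,0,-0.1,0],[0,0,0,0]]]'
```

```text
t: 9.85
position: [410.0, 301.3, 165.3]
tool_rot: [[-0.421, 0.907, -0.006], [0.907, 0.421, -0.004], [-0.001, -0.007, -1.0]]
contact_force: [-0.2, -0.3, -2.7]
grip_width: 0.323
t: 10.35
position: [412.6, 302.8, 162.8]
tool_rot: [[-0.421, 0.907, 0.002], [0.907, 0.421, 0.001], [0.0, 0.003, -1.0]]
contact_force: [-0.1, 1.1, -1.1]
grip_width: 0.321
t: 10.85
position: [411.8, 302.3, 153.9]
tool_rot: [[-0.421, 0.907, -0.001], [0.907, 0.421, -0.0], [-0.0, -0.001, -1.0]]
contact_force: [-1.0, 0.0, -2.5]
grip_width: 0.323
```

```bash
python3 -m inch '[[[0,0,-0.2,0],[0,0,-0.15,0],[0,0,-0.1,0],[0,0,0,0],[0,0,0,0]]]'
python3 -m inch '[[[0,0,-0.1,0],[0,0,-0.1,0],[0,0,0,0],[0,0,0,0],[0,0,0,0]]]'
```

```text
t: 11.35
position: [412.0, 302.4, 149.8]
tool_rot: [[-0.421, 0.907, 0.0], [0.907, 0.421, 0.0], [-0.0, 0.0, -1.0]]
contact_force: [-0.8, -0.1, -1.4]
grip_width: 0.321
t: 11.85
position: [412.1, 302.5, 148.5]
tool_rot: [[-0.421, 0.907, 0.001], [0.907, 0.421, 0.0], [0.0, 0.001, -1.0]]
contact_force: [-0.6, -0.6, 3.4]
grip_width: 0.315
```

Contact came at 148.5, as predicted. Releasing.

```bash
python3 -m inch '[[[0,0,0,0],[0,0,0,0],[0,0,0,0],[0,0,0,0],[0,0,0,0]]]' 45
python3 -m inch '[[[0,0,0,0],[0,0,0,0],[0,0,0,0],[0,0,0,0],[0,0,0,0]]]' 100
python3 -m inch '[[[0,0,1,0],[0,0,2,0],[0,0,3,0],[0,0,4,0],[0,0,4,0]]]'
python3 - <<'E'
from h import *
p=snap('scene','s5.png')
find('mallet_foot',p);find('mallet_head',p)
a=pix(p,[412,302,150]).astype(int);h=80
cv2.imwrite('pics/p5.png',cv2.resize(cv2.cvtColor(p['pixels'],cv2.COLOR_RGB2BGR)[a[1]-h:a[1]+h,a[0]-2*h:a[0]+h],(720,480)))
E
```

```text
t: 12.35
position: [412.0, 302.4, 147.7]
tool_rot: [[-0.421, 0.907, -0.0], [0.907, 0.421, -0.0], [-0.0, -0.0, -1.0]]
contact_force: [-0.3, 0.3, 0.2]
grip_width: 0.452
t: 12.85
position: [412.0, 302.4, 147.9]
tool_rot: [[-0.421, 0.907, 0.0], [0.907, 0.421, 0.0], [0.0, 0.0, -1.0]]
contact_force: [-0.9, -0.3, -0.3]
grip_width: 1.0
t: 13.35
position: [411.7, 302.2, 289.7]
tool_rot: [[-0.421, 0.907, 0.0], [0.907, 0.421, -0.0], [-0.0, 0.0, -1.0]]
contact_force: [-0.0, 0.8, 0.0]
grip_width: 1.001
mallet_foot tip_of 11 0.8 [ 8.079e+02 -1.318e+02  4.000e-01]
mallet_foot tip_of 11 0.66 [815.4 -11.8   2.9]
mallet_head tip_of 11 0.87 [ 807.9 -132.9  159.8]
mallet_head tip_of 11 0.85 [816.6 -15.9 156.3]
mallet_head tip_of 11 0.65 [411.3 300.7 157.9]
```

View pics/p5.png

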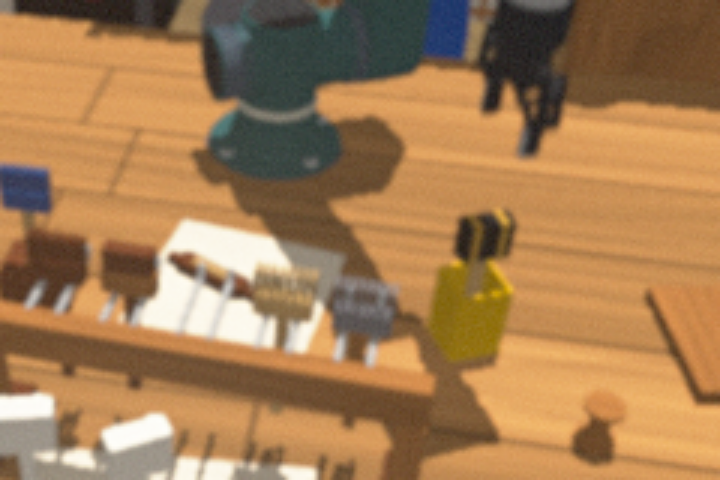

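Viewed: the mallet stands upright in the pot at about (485, 240) and the middle hook is free. On to the comb.

```bash
python3 -m inch '[[[0.3,-2.5,0.3,-0.03],[0.4,-4.5,0,-0.04],[0.4,-4.5,0,-0.04],[0.4,-4.5,0,-0.04],[0.4,-4.5,0,-0.04]]]'
python3 -m inch '[[[0.4,-4.5,0,-0.04],[0.3,-4.5,0,-0.04],[0.4,-4.5,0,-0.04],[0.3,-4.5,0,-0.04],[0.4,-4.5,0,-0.04]]]'
python3 -m inch '[[[0.3,-4.5,0,-0.035],[0.3,-4.5,0,-0.01],[0,-2.4,0,0],[0,0,0,0],[0,0,0,0]]]'
python3 -m inch '[[[0,0,-1.5,0],[0,0,-1.5,0],[0,0,0,0],[0,0,0,0],[0,0,0,0]]]'
python3 - <<'E'
from h import *
p=snap('wrist','w6.png');t=snap('scene')
for a in (p,t): find('comb_head',a);find('stand',a,n=1);find('comb',a,n=2)
s=ctrl.read_state();print(s['position'],np.degrees(np.arctan2(s['tool_rot'][1][1],s['tool_rot'][0][1])))
E
```

```text
t: 14.0
position: [430.3, 95.8, 289.8]
tool_rot: [[-0.242, 0.97, -0.002], [0.97, 0.242, -0.0], [0.0, -0.002, -1.0]]
contact_force: [1.1, -0.3, 0.1]
grip_width: 1.0
t: 14.5
position: [448.2, -129.2, 289.9]
tool_rot: [[-0.043, 0.999, -0.001], [0.999, 0.043, 0.001], [0.001, -0.001, -1.0]]
contact_force: [0.5, 0.3, 0.0]
grip_width: 1.002
t: 15.0
position: [454.5, -241.5, 289.6]
tool_rot: [[0.001, 1.0, -0.002], [1.0, -0.001, 0.002], [0.002, -0.002, -1.0]]
contact_force: [-0.3, 0.5, -0.2]
grip_width: 1.0
t: 15.5
position: [455.1, -241.2, 261.2]
tool_rot: [[-0.001, 1.0, 0.001], [1.0, 0.001, -0.0], [-0.0, 0.001, -1.0]]
contact_force: [0.2, 1.4, 0.6]
grip_width: 0.998
comb_head tip_of 12 0.92 [ 452.4 -244.5  179.1]
stand tip_of 12 0.85 [ 453.9 -244.1    4. ]
comb tip_of 12 0.86 [ 451.4 -243.2   10.9]
comb_head tip_of 13 0.73 [ 451.8 -244.2  178.2]
stand tip_of 13 0.77 [ 458.5 -244.2    4.4]
[ 455.02707929 -241.71236484  261.05398436] -0.005562411007048972
```

View pics/w6.png

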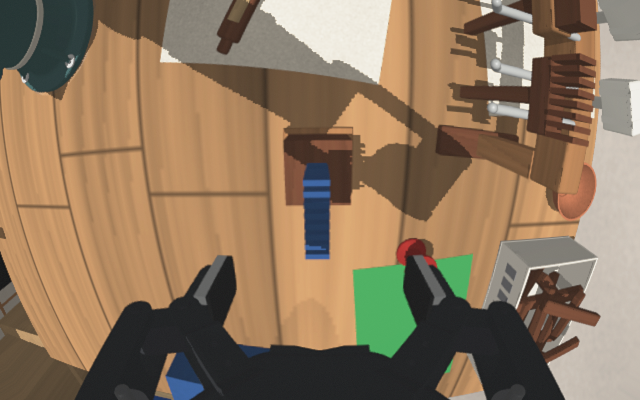

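The comb at pixel (317, 210) is centred and square to the jaws. Going down and gripping.

```bash
python3 -m inch '[[[-0.2,-0.2,-2,0],[0,0,-3,0],[0,0,-3,0],[0,0,-1.6,0],[0,0,0,0]]]'
python3 -m inch '[[[0,0,0,0],[0,0,0,0],[0,0,0,0],[0,0,0,0],[0,0,0,0]]]' 0 60
python3 -m inch '[[[0,0,0,0],[0,0,0,0],[0,0,0,0],[0,0,0,0],[0,0,0,0]]]'
```

```text
t: 16.4
position: [451.3, -242.5, 161.5]
tool_rot: [[0.0, 1.0, -0.005], [1.0, -0.0, 0.004], [0.004, -0.005, -1.0]]
contact_force: [-0.6, -0.2, -0.2]
grip_width: 1.003
t: 16.9
position: [453.4, -243.9, 165.9]
tool_rot: [[-0.0, 1.0, 0.002], [1.0, 0.0, -0.001], [-0.001, 0.002, -1.0]]
contact_force: [0.3, 0.6, -1.2]
grip_width: 0.206
t: 17.4
position: [453.4, -243.9, 165.8]
tool_rot: [[0.0, 1.0, 0.002], [1.0, -0.0, -0.001], [-0.001, 0.002, -1.0]]
contact_force: [-0.7, 0.2, 5.4]
grip_width: 0.204
```

```bash
python3 -m inch '[[[0,0,0.5,0],[0,0,1,0],[0,0,2,0],[0,0,2,0],[0,0,2,0]]]'
python3 -m inch '[[[0,0,2,0],[0,0,1,0],[0,0,0,0],[0,0,0,0],[0,0,0,0]]]'
python3 - <<'E'
from h import *
p=snap('scene','s7.png');t=snap('top')
for a in (p,t): find('comb_head',a,n=2);find('comb',a,n=2);find('hook_mid',a,n=2)
w_=snap('wrist'); find('comb_head',w_,n=2);find('comb',w_,n=2)
for q in ('near_a_head','near_b_head','end_l_head','end_r_head'): find(q,p,n=1);find(q,t,n=1)
print(ctrl.read_state()['position'])
cv2.imwrite('pics/r7.png',cv2.resize(ortho(t,(636,17),194,60,5),(700,700))[:600])
E
```

```text
t: 17.9
position: [452.6, -243.4, 240.3]
tool_rot: [[-0.0, 1.0, -0.001], [1.0, 0.0, 0.001], [0.001, -0.001, -1.0]]
contact_force: [-0.5, -0.5, -0.9]
grip_width: 0.2
t: 18.4
position: [452.5, -243.2, 268.2]
tool_rot: [[-0.0, 1.0, -0.002], [1.0, 0.0, 0.002], [0.002, -0.002, -1.0]]
contact_force: [0.4, -0.6, -1.0]
grip_width: 0.204
comb_head tip_of 14 0.56 [ 449.4 -242.4  280.6]
comb tip_of 14 0.54 [ 454.8 -242.8  111.3]
hook_mid tip_of 14 0.68 [635.3  14.3 193.1]
comb_head tip_of 15 0.43 [ 455.8 -241.6  281.3]
comb_head tip_of 15 0.22 [ 458.7 -241.9   -2.6]
comb tip_of 15 0.63 [ 452.2 -240.6  110.1]
hook_mid tip_of 15 0.74 [632.8  18.  196.9]
hook_mid tip_of 15 0.71 [639.8 175.7 221.5]
comb_head tip_of 16 0.97 [ 456.9 -241.8  283.1]
comb tip_of 16 0.72 [ 449.7 -241.7  115. ]
near_a_head tip_of 14 0.84 [639.3  92.9 220.3]
near_a_head tip_of 15 0.6 [635.6  93.8 223.8]
near_b_head tip_of 14 0.94 [636.1 -65.2 222.2]
near_b_head tip_of 15 0.62 [555.7 458.1  25.5]
end_l_head tip_of 14 0.73 [642.3 174.3 222.9]
end_l_head tip_of 15 0.66 [640.7 175.6 222.5]
end_r_head tip_of 14 0.58 [ 629.  -145.4  224.1]
end_r_head tip_of 15 0.7 [628.7  15.2 193.7]
[ 452.9785134  -243.58843917  269.83738318]
```

View pics/r7.png

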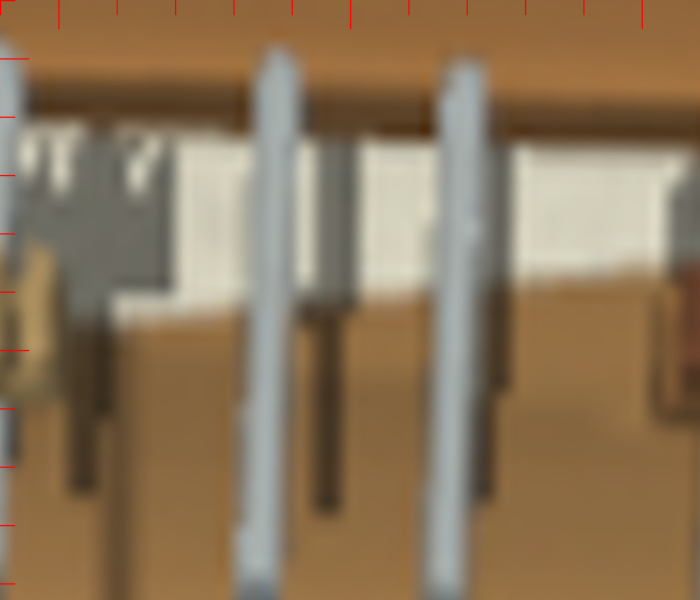

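The prongs are at columns 269 and 458, so the hook centre is y ≈ 15 with yaw about -2.2°. Next I'll go in front of it.

```bash
python3 -m inch '[[[0.6,2.2,0,0],[1.1,4,0,-0.01],[1.1,4,0,-0.01],[1.1,4,0,-0.01],[1.1,4,0,-0.008]]]'
python3 -m inch '[[[1.1,4,0,0],[0.8,3,0,0],[0.3,0.95,0,0],[0,0,0,0],[0,0,0,0]]]'
python3 -m inch '[[[0,0,0,0],[0,0,0,0],[0,0,0,0],[0,0,0,0],[0,0,0,0]]]'
python3 - <<'E'
from h import *
t=snap('top');p=snap('scene');w_=snap('wrist','w8.png')
for a in (p,t,w_): find('comb_head',a,n=3);find('comb',a,n=2);find('hook_mid',a,n=1)
s=ctrl.read_state();print(s['position'],np.degrees(np.arctan2(s['tool_rot'][1][1],s['tool_rot'][0][1])))
E
```

```text
t: 19.85
position: [503.2, -60.1, 270.0]
tool_rot: [[0.039, 0.999, 0.001], [0.999, -0.039, -0.0], [-0.0, 0.001, -1.0]]
contact_force: [1.6, -1.1, -1.5]
grip_width: 0.207
t: 20.35
position: [524.8, 17.0, 269.8]
tool_rot: [[0.039, 0.999, -0.0], [0.999, -0.039, -0.001], [-0.001, -0.0, -1.0]]
contact_force: [-0.0, 0.2, -0.6]
grip_width: 0.203
t: 20.85
position: [524.9, 17.6, 269.9]
tool_rot: [[0.039, 0.999, 0.0], [0.999, -0.039, -0.0], [-0.0, 0.0, -1.0]]
contact_force: [-0.3, 0.1, -1.6]
grip_width: 0.203
comb_head tip_of 18 0.88 [527.   18.8 280.5]
comb_head tip_of 18 0.33 [641.2  93.2 224.2]
comb tip_of 18 0.7 [528.2  18.8 112.8]
hook_mid tip_of 18 0.98 [637.1  18.1 190.8]
comb_head tip_of 17 0.65 [361.2 -28.7  12.4]
hook_mid tip_of 17 0.73 [629.7  19.6 194. ]
comb_head tip_of 19 0.93 [524.7  19.7 280. ]
comb tip_of 19 0.56 [524.1  20.5 114.8]
hook_mid tip_of 19 0.86 [631.2  19.  195.3]
[524.97098731  17.93917558 269.84438023] -2.1731732627446534
```

View pics/w8.png

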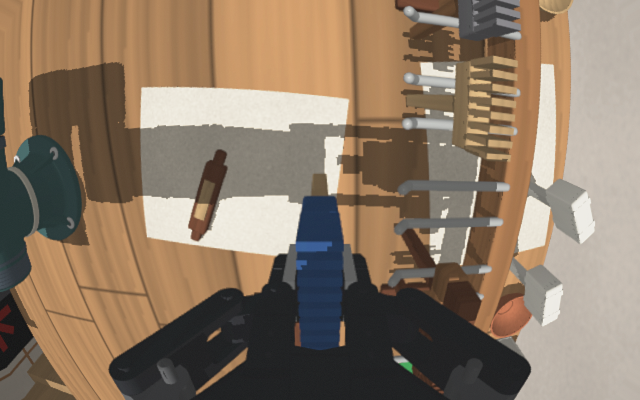

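```bash
cat >> h.py <<'E'
def fray(p,uv,z):
    f=200/np.tan(np.radians(p['vertical_fov']/2)); d=np.array(uv,float)-[p['cx'],p['cy']]; r=np.linalg.norm(d); th=r/f
    c=np.array([*(d/r*np.sin(th)),np.cos(th)])
    R=cv2.Rodrigues(np.array(p['rvec'],float))[0]; o=-R.T@np.array(p['tvec'],float).ravel(); v=R.T@c
    return o+v*(z-o[2])/v[2]
E
python3 - <<'E'
from h import *
p=snap('wrist'); g=cv2.cvtColor(p['pixels'],cv2.COLOR_RGB2BGR)
for uv,z in [((420,186),190),((500,187),190),((420,226),190),((492,222),190),((417,78),190),((423,123),190)]: print(uv,fray(p,uv,z).round(1))
cv2.imwrite('pics/w9.png',cv2.resize(g[60:300,290:540],None,fx=2.5,fy=2.5,interpolation=cv2.INTER_CUBIC)[:600])
E
```

```text
(420, 186) [603.2  32.1 190. ]
(500, 187) [678.1  29.3 190. ]
(420, 226) [605.8  -2.  190. ]
(492, 222) [675.2  -2.7 190. ]
(417, 78) [598.8 114.4 190. ]
(423, 123) [603.6  81.  190. ]
```

View pics/w9.png

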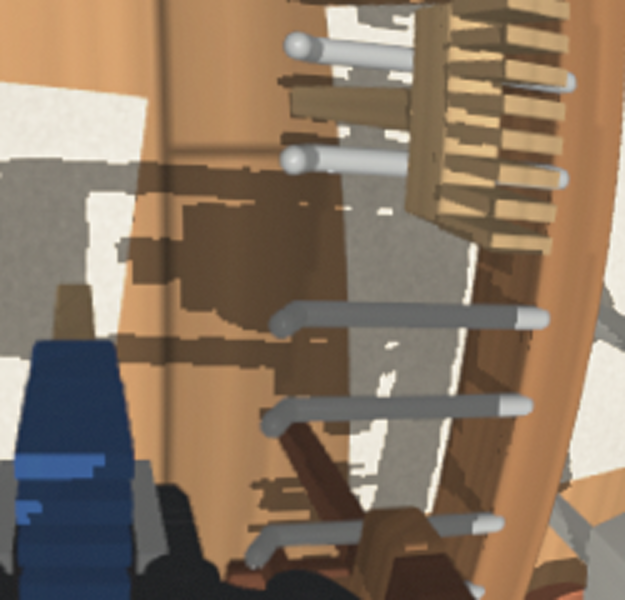

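```bash
python3 -m inch '[[[1.5,-0.05,0,0],[2,-0.06,0,0],[2,-0.06,0,0],[2,-0.06,0,0],[1.8,-0.06,0,0]]]'
python3 -m inch '[[[1.2,-0.04,0,0],[0.45,-0.01,0,0],[0,0,0,0],[0,0,0,0],[0,0,0,0]]]'
python3 - <<'E'
from h import *
p=snap('scene');w_=snap('wrist','w10.png')
find('comb_head',p,n=1);find('comb',p,n=2);find('comb_head',w_,n=1);find('comb',w_,n=2)
s=ctrl.read_state();print(s['position'],s['contact_force'])
a=pix(p,[635,15,200]).astype(int);h=60
A=cv2.resize(cv2.cvtColor(p['pixels'],cv2.COLOR_RGB2BGR)[a[1]-h:a[1]+h,a[0]-h:a[0]+h],(390,390),interpolation=cv2.INTER_CUBIC)
B=cv2.resize(cv2.cvtColor(w_['pixels'],cv2.COLOR_RGB2BGR)[60:360,170:470],(390,390))
cv2.imwrite('pics/v10.png',np.hstack([A,B]))
E
```

```text
t: 22.0
position: [618.9, 15.0, 269.6]
tool_rot: [[0.038, 0.999, -0.0], [0.999, -0.038, 0.0], [0.0, -0.0, -1.0]]
contact_force: [-0.3, 0.4, -1.0]
grip_width: 0.203
t: 22.5
position: [634.0, 14.6, 270.2]
tool_rot: [[0.038, 0.999, 0.0], [0.999, -0.038, -0.0], [-0.0, 0.0, -1.0]]
contact_force: [-0.1, 0.8, -1.6]
grip_width: 0.203
comb_head tip_of 21 0.67 [629.2  13.5 283.8]
comb tip_of 21 0.76 [638.   16.3 116.1]
comb_head tip_of 22 0.72 [636.7  14.  285.6]
comb tip_of 22 0.68 [635.6  16.2 116.3]
[634.26798769  14.50144867 270.06906284] [-0.26680869  0.01355753 -1.05364137]
```

View pics/v10.png

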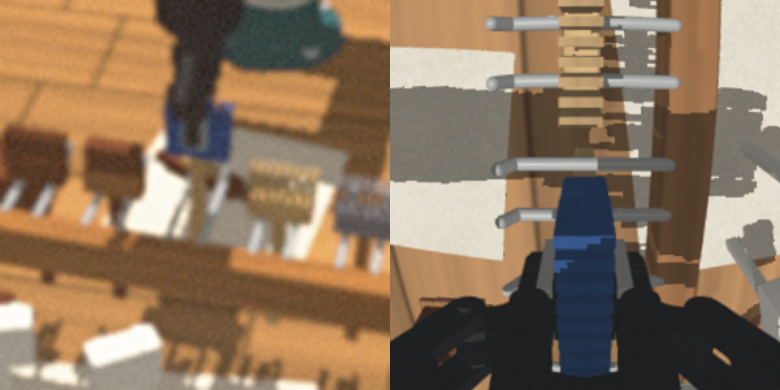

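The handle is between the prongs, clear of both neighbours. Lowering.

```bash
python3 -m inch '[[[0,0,-0.8,0],[0,0,-1.3,0],[0,0,-1.3,0],[0,0,-1.2,0],[0,0,-0.7,0]]]'
python3 -m inch '[[[0,0,-0.3,0],[0,0,-0.1,0],[0,0,0,0],[0,0,0,0],[0,0,0,0]]]'
python3 -m inch '[[[0,0,-0.1,0],[0,0,-0.1,0],[0,0,-0.1,0],[0,0,0,0],[0,0,0,0]]]'
```

```text
t: 23.3
position: [633.6, 14.6, 213.9]
tool_rot: [[0.038, 0.999, -0.004], [0.999, -0.038, 0.0], [0.0, -0.004, -1.0]]
contact_force: [-0.2, -0.8, -0.4]
grip_width: 0.199
t: 23.8
position: [634.8, 14.5, 213.7]
tool_rot: [[0.038, 0.999, 0.002], [0.999, -0.038, -0.0], [-0.0, 0.002, -1.0]]
contact_force: [-0.6, 0.5, -1.1]
grip_width: 0.201
t: 24.3
position: [634.5, 14.5, 209.9]
tool_rot: [[0.038, 0.999, 0.0], [0.999, -0.038, -0.0], [0.0, 0.0, -1.0]]
contact_force: [0.3, 0.4, -0.2]
grip_width: 0.202
```

```bash
python3 -m inch '[[[0,0,-0.1,0],[0,0,-0.1,0],[0,0,0,0],[0,0,0,0],[0,0,0,0]]]'
python3 - <<'E'
from h import *
s=ctrl.read_state();print(s['position'],s['contact_force'],s['moment'])
p=snap('scene');find('comb_head',p,n=1);find('comb',p,n=1)
E
```

```text
t: 24.8
position: [634.5, 14.5, 209.8]
tool_rot: [[0.038, 0.999, 0.002], [0.999, -0.038, -0.0], [-0.0, 0.002, -1.0]]
contact_force: [-1.7, 0.0, 5.0]
grip_width: 0.207
[634.50350166  14.50495186 209.7774717 ] [-1.72546934  0.00834779  4.95746995] [ 0.01941543  0.42943246 -0.0158508 ]
comb_head tip_of 23 0.75 [634.9  15.4 222.9]
```

Contact came at the predicted height. Relieve the load slightly and open; the fingers are in x, clear of the neighbours.

```bash
python3 -m inch '[[[0,0,0.1,0],[0,0,0,0],[0,0,0,0],[0,0,0,0],[0,0,0,0]]]'
python3 -m inch '[[[0,0,0,0],[0,0,0,0],[0,0,0,0],[0,0,0,0],[0,0,0,0]]]' 35
python3 -m inch '[[[0,0,0,0],[0,0,0,0],[0,0,0,0],[0,0,0,0],[0,0,0,0]]]' 100
python3 -m inch '[[[0,0,1,0],[0,0,2,0],[0,0,3,0],[0,0,3,0],[0,0,2,0]]]'
python3 -m inch '[[[-2,0,0,0],[-4,0,0,0],[-4,0,0,0],[-4,0,0,0],[-2,0,0,0]]]'
python3 - <<'E'
from h import *
p=snap('scene');t=snap('top');w_=snap('wrist','w11.png')
for q in ('comb_head','near_a_head','near_b_head','mallet_head'): find(q,p,n=2 if q!='mallet_head' else 3)
find('comb_head',w_,n=2);find('comb',w_,n=1);find('mallet_foot',w_);find('mallet_head',t)
a=pix(p,[600,100,200]).astype(int)
A=cv2.resize(cv2.cvtColor(p['pixels'],cv2.COLOR_RGB2BGR)[a[1]-60:a[1]+60,a[0]-90:a[0]+90],(585,390),interpolation=cv2.INTER_CUBIC)
r=ortho(t,(636,16),236,130,2)[150:360]
B=np.zeros((210,585,3),np.uint8);B[:,:520]=r
cv2.imwrite('pics/v11.png',np.vstack([A,B]))
E
```

```text
t: 25.45
position: [634.5, 14.5, 209.8]
tool_rot: [[0.038, 0.999, 0.001], [0.999, -0.038, -0.0], [-0.0, 0.001, -1.0]]
contact_force: [-2.7, 0.1, 5.6]
grip_width: 0.198
t: 25.95
position: [634.4, 14.5, 208.4]
tool_rot: [[0.038, 0.999, -0.0], [0.999, -0.038, 0.0], [0.0, -0.0, -1.0]]
contact_force: [0.9, 0.3, -0.4]
grip_width: 0.351
t: 26.45
position: [634.5, 14.5, 208.9]
tool_rot: [[0.038, 0.999, 0.0], [0.999, -0.038, -0.0], [-0.0, 0.0, -1.0]]
contact_force: [0.2, 1.0, -1.2]
grip_width: 1.002
t: 26.95
position: [634.8, 14.5, 322.8]
tool_rot: [[0.038, 0.999, 0.005], [0.999, -0.038, -0.0], [-0.0, 0.005, -1.0]]
contact_force: [-0.5, 0.3, 0.2]
grip_width: 0.999
t: 27.45
position: [472.0, 14.7, 320.7]
tool_rot: [[0.038, 0.999, 0.002], [0.999, -0.038, -0.0], [-0.0, 0.002, -1.0]]
contact_force: [-0.5, -0.1, 0.7]
grip_width: 0.998
comb_head tip_of 24 0.6 [635.3  15.2 223.5]
near_a_head tip_of 24 0.55 [636.7  91.8 222.3]
near_b_head tip_of 24 0.64 [630.6 -69.5 225.1]
mallet_head tip_of 24 0.91 [415.1 300.  159.4]
mallet_head tip_of 24 0.86 [815.3 -15.5 156.8]
mallet_head tip_of 24 0.62 [ 805.5 -131.2  155.8]
comb_head tip_of 26 0.55 [634.2  12.5 221.9]
comb tip_of 26 0.63 [632.9  16.7  54.3]
mallet_head tip_of 25 0.91 [416.9 303.2 157.8]
mallet_head tip_of 25 0.82 [816.1 -10.1 152.4]
mallet_head tip_of 25 0.65 [ 804.2 -127.1  153.8]
```

View pics/v11.png

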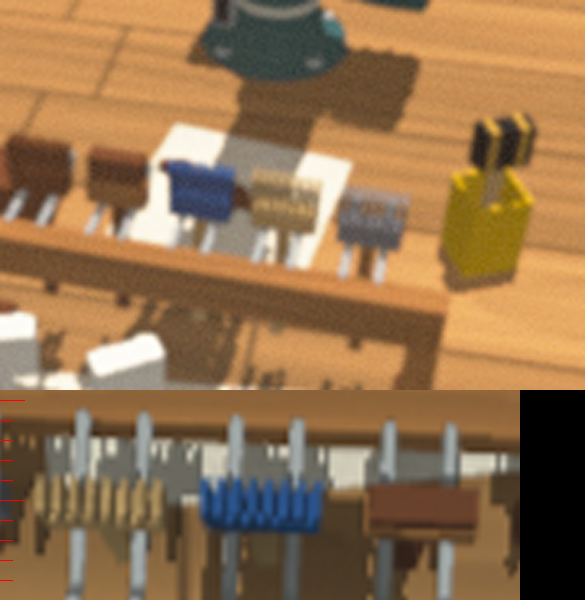

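```bash
python3 -m inch '[[[0,0,0,0],[0,0,0,0],[0,0,0,0],[0,0,0,0],[0,0,0,0]]]' | head -1
python3 - <<'E'
from h import *
p=snap('scene');find('comb_head',p,n=1);find('comb',p,n=1)
print(ctrl.hand_in())
E
```

```text
t: 28.5
comb_head tip_of 27 0.57 [633.8  12.3 223.5]
comb tip_of 27 0.7 [414.6 300.2 159.7]
the job is handed in; nothing more can be done
None
```

Both tools are where you asked, in the order you asked, and the job is handed in at about 28.5 s. I don't have the verdict; the hand-in reports none.

- **Mallet:** I lifted it off the middle hook and lowered it into the yellow pot until its foot touched the floor, then let go. The last picture shows it upright in the pot, with the head at about z 159 (161 expected).
- **Comb:** I drew it straight up out of the stand and lowered it onto the freed middle hook until it touched, then let go. The head is at about (634, 13–15, 223), against 222 expected. The handle is between the prongs and the head looks level and square.
- **Neighbours:** the neighbours on the adjacent hooks were in place in the last look. Measured forces stayed under about 7 N throughout.

**Checks that disagreed:**
- The networks put the hook centre at y of about 18, while my pixel measurements gave about 15. I aimed in between, at about 15.8, and the last pictures suggest the comb is within about 2–3 mm of centre.
- In the final check, the search for the whole comb returned a false hit at the mallet's head in the pot. I relied on the head point and the earlier picture instead.

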